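Fetch the counting-chamber case from behind the reagents

ROBOT

A 7-joint arm with a two-finger parallel gripper is mounted at the origin on the work surface. World frame = base frame: x ahead of the robot, y to its left, z up, the work surface at z = 0. Lengths are in m, angles in rad, forces in N, time in s.
With the tool pointing down it reaches from about 0.4 to 0.875 m from the base axis. Payload 6.5 kg.
Tool frame: the origin (TCP) lies midway between the tips of the shut fingers; the grasp point (between the pads) lies 19 mm behind it; z points along the fingers, y is the line along which they close (so a half turn about z gives the same grasp; the last joint's range is limited). The gripper opens to 88 mm and grips with 3 to 60 N. Pads are 18 mm wide; open, the fingers measure 123 mm over their backs; the gripper's body (75 mm by 187 mm) begins 45 mm behind the grasp point.
Start: joints at [-1.176, 0.536, -0.004, 1.538, 0.003, 1.067, -0.071], TCP at [0.289, 0.582, 0.239] pointing down, gripper open.
Joint ranges: [-2.7, 2.7], [-0.37, 2.16], [-1.27, 1.26], [0.24, 2.4], [-1.31, 4.45], [0.19, 1.91], [-2.76, 2.76]. Speed limits (rad/s): [2.39, 2.39, 3.14, 3.14, 3.14, 3.14, 3.14].

INTERFACE

Orientations are given as a unit quaternion [x, y, z, w].
In Python, from bench import ctrl, eyes, hand_in gives the robot as it stands. The module is installed in compiled form; this text tells all that it offers.
- The arm moves only by the shell command python3 -m pendant 'ROWS' [FORCE]. ROWS is JSON, a list of rows, each a list of 7 numbers: the shift along the tool's x, y, z in mm, then the turn, a rotation vector about the tool's x, y, z in rad, then the opening, from 0 (shut) to 1 (fully open). A call has 1 to 20 rows; each row is the pose to reach, as a shift and turn from the pose commanded when the call began, along the tool's axes at that moment; what a row does not reach only later rows make up. A row lasts 1/8 s, in which the tool goes at most 62.5 mm and 10.7 degrees, less where a joint would pass 70% of its speed; a pose out of reach is approached as far as the arm can. A call with a gripper value outside its range is refused whole. The fingers move at their own pace and stop on an object; FORCE is the grip in N (left out, the last holds). Time passes only in rows, so rows that repeat a pose let the fingers close. It gives the time, the measured TCP pose, the force, the opening and the grip force at its end, in the units of the state.
- ctrl.state(): the state, without advancing time (a new reading comes with each control period).
- eyes.grab_frame(name): name is "scene" or "side" or "wrist"; returns the picture (420x560x3 uint8, blue, green, red); there is no depth.
- eyes.camera_info(name): a dict with "fx", "fy", "cx", "cy" (pixels), "R" (3x3) and "t" (3): a world point X has camera coordinates R X + t; the wrist camera has in their place "T_tool_cam" (4x4, takes a point from camera to tool coordinates, whose origin is the TCP and whose axes are the flange's). Camera axes: x right, y down, z forward; pixel columns grow to the right and rows downward; lengths in m; the calibration is good to about 2 mm. A picture is of the moment at which its call begins: read the wrist's pose just before it. camera_info takes no time and is no camera call.
- hand_in(): hands the job in; it is judged then, once.
The state is a dict: "time_s": time; "joints": joint angles; "qvel": joint speeds; "tau": joint torques, N m; "eef_pos": TCP position; "tool_rot": TCP orientation; "ft_force": force on the tool from outside, world axes, zero at the start; "moment": the same for the moment, N m; "finger_gap": finger opening in m; "gripper_force": force on a finger pad.
Only numpy, scipy, OpenCV 4.12 (cv2) and the standard library are available. Lean on these libraries where they do the work, as an engineer would, in place of code of your own. Each camera call takes 0.05 s, during which the arm holds its last target. There are 200 camera calls.

TASK

Clear the three reagent containers (round bottle, wide jar, square bottle) out of the reagent caddy into the empty steel side tray; only when all three stand there, fetch the black counting-chamber case from behind them and lay it flat on the rubber pad, centred and lengthwise along the pad. Then put each container back upright on exactly the spot in the caddy where it stood at the start. Do not knock any of them over, and leave the small dropper vial and the coverslip box in the caddy where they are.

Things in the scene. Friction and masses are not known exactly. Their poses are not given: they have to be found in the camera images.
- round_bottle: Round amber reagent bottle with a black cap, loose, 160 g. Body cylinder 50 mm diameter and straight up to about 76 mm, then a shoulder and a 28 mm diameter cap, 110 mm high in all. Origin: centre of its underside; z up.
- wide_jar: Wide round white jar with a grey lid, loose, 220 g, 86 mm high. Body 56 mm diameter up to 68 mm, lid 58 mm diameter from 68 to 86 mm. Origin: centre of its underside; z up.
- square_bottle: White square bottle, loose, 180 g. Body 50 x 50 mm in section (sides along its x and y) up to 78 mm, then a round 30 mm diameter white cap up to 100 mm. Origin: centre of its underside; z up.
- case: Black flat-topped counting-chamber case with a paper label on top, loose, 140 g: 34 mm along its x, 96 mm along its y, 36 mm high. It lies in the caddy behind the three containers (farther from the robot), its long side towards them with only 2 to 18 mm between, so it can be gripped across its 34 mm width only after they are gone. Origin: centre of its underside; z up.
- caddy: Grey shallow reagent caddy, fixed: an open tray 165 mm along its x, 245 mm along its y, rim 18 mm high, walls and floor 5 mm thick. Its +x points away from the robot (within 0.2 rad). At the start the three containers stand in a row along its y, about 72 mm apart, at about x = -42 mm, in any order (thin dark discs on the floor only mark about where they stand); the case lies at about x = +12 mm. Origin: centre of its underside, on the bench.
- side_tray: Empty shallow steel tray, fixed, where the containers wait: 165 mm along its x, 245 mm along its y, rim 14 mm high, walls and floor 4 mm thick. Origin: centre of its underside, on the bench.
- pad: Dark rubber pad, fixed: 64 mm along its x, 130 mm along its y, 4 mm thick. The case goes on it, centred, its long side along the pad's y (either way round). Origin: centre of its underside, on the bench.
- vial: Bystander: small amber dropper vial, 24 mm diameter, 34 mm high, loose, in one far corner of the caddy beside the case. Leave it alone. Origin: centre of its underside.
- coverslips: Bystander: small clear coverslip box, 26 x 26 x 18 mm high, loose, in the other far corner of the caddy. Leave it alone. Origin: centre of its underside.

How it is judged:
On the way, in this order (a step that is already met when the one before it is completed fails the run):
1. all three containers stand upright in the side tray, the case not yet moved (x of round_bottle in the frame of side_tray between -0.075 and 0.075 m and y of round_bottle in the frame of side_tray between -0.115 and 0.115 m and z of each of round_bottle, wide_jar, square_bottle in the frame of side_tray below 0.01 m and linear speed of each of round_bottle, wide_jar, square_bottle below 0.02 m/s and angular speed of each of round_bottle, wide_jar, square_bottle below 0.2 rad/s and angle between each of round_bottle, wide_jar, square_bottle's own z axis and vertical below 0.1 rad and x of wide_jar in the frame of side_tray between -0.075 and 0.075 m and y of wide_jar in the frame of side_tray between -0.115 and 0.115 m and x of square_bottle in the frame of side_tray between -0.075 and 0.075 m and y of square_bottle in the frame of side_tray between -0.115 and 0.115 m and distance of case from where it was at the start of the episode below 0.03 m), for 0.2 s.
2. the case lies flat, centred and lengthwise on the pad, while the containers still wait in the side tray (x of case in the frame of pad between -0.015 and 0.015 m and y of case in the frame of pad between -0.015 and 0.015 m and z of case in the frame of pad below 0.009 m and angle between the y axis of case and the y axis of pad, either way round below 0.2 rad and linear speed of each of case, round_bottle, wide_jar, square_bottle below 0.02 m/s and angular speed of each of case, round_bottle, wide_jar, square_bottle below 0.2 rad/s and angle between each of case, round_bottle, wide_jar, square_bottle's own z axis and vertical below 0.1 rad and x of round_bottle in the frame of side_tray between -0.075 and 0.075 m and y of round_bottle in the frame of side_tray between -0.115 and 0.115 m and z of each of round_bottle, wide_jar, square_bottle in the frame of side_tray below 0.01 m and x of wide_jar in the frame of side_tray between -0.075 and 0.075 m and y of wide_jar in the frame of side_tray between -0.115 and 0.115 m and x of square_bottle in the frame of side_tray between -0.075 and 0.075 m and y of square_bottle in the frame of side_tray between -0.115 and 0.115 m), for 0.2 s.
At the end, for the whole second after the job is handed in: The case lies flat on the rubber pad, its centre within 15 mm of the pad's centre along each pad axis and its length within 0.2 rad of the pad's; the round bottle, wide jar and square bottle stand upright, each within 15 mm of where it itself stood at the start; all are at rest (x of case in the frame of pad between -0.015 and 0.015 m and y of case in the frame of pad between -0.015 and 0.015 m and z of case in the frame of pad below 0.009 m and angle between the y axis of case and the y axis of pad, either way round below 0.2 rad and linear speed of each of case, round_bottle, wide_jar, square_bottle below 0.02 m/s and angular speed of each of case, round_bottle, wide_jar, square_bottle below 0.2 rad/s and angle between each of case, round_bottle, wide_jar, square_bottle's own z axis and vertical below 0.1 rad and distance of each of round_bottle, wide_jar, square_bottle from where it was at the start of the episode below 0.015 m); the robot touches nothing.
It fails at once if the round bottle is tipped over (beyond 0.6 rad) (angle between round_bottle's own z axis and vertical above 0.6 rad).
It fails at once if the wide jar is tipped over (beyond 0.6 rad) (angle between wide_jar's own z axis and vertical above 0.6 rad).
It fails at once if the square bottle is tipped over (beyond 0.6 rad) (angle between square_bottle's own z axis and vertical above 0.6 rad).
It fails at once if the dropper vial in the caddy is pushed more than 15 mm or tipped (distance of vial from where it was at the start of the episode above 0.015 m or angle between vial's own z axis and vertical above 0.6 rad).
It fails at once if the coverslip box in the caddy is pushed more than 15 mm or tipped (distance of coverslips from where it was at the start of the episode above 0.015 m or angle between coverslips's own z axis and vertical above 0.6 rad).
It also fails if it takes over 147 s, if anything falls off the work surface, if the arm or the gripper's body presses on something with over 40 N, if the wrist force passes 120 N, or if a joint passes its speed limit or range.

## Working session

There is one attempt and no reset: what is moved stays moved. The work goes in short steps, Python scripts to look and compute and a shell command to move; the robot and the scene stay as the last step left them, time stands still between calls to the robot, and variables do not carry over. Pictures are saved under pics/ and viewed, at most 14 in all, crops included, and the job is handed in when it is done.

```bash
mkdir -p pics
python3 - <<'E'
from bench import ctrl, eyes
import cv2, numpy as np
s=ctrl.state(); print({k:np.round(v,3).tolist() for k,v in s.items()})
for n in("scene","side","wrist"):
    cv2.imwrite(f"pics/{n}0.png",eyes.grab_frame(n)); print(n,{k:np.round(v,4).tolist() for k,v in eyes.camera_info(n).items()})
a=cv2.imread("pics/scene0.png");b=cv2.imread("pics/side0.png")
E
```

```text
{'time_s': 0.0, 'joints': [-1.176, 0.537, -0.004, 1.539, 0.003, 1.067, -0.071], 'qvel': [0.001, 0.001, -0.001, 0.0, 0.002, 0.0, -0.0], 'tau': [-0.001, -57.099, 0.99, -25.161, -0.056, 0.018, 0.0], 'eef_pos': [0.289, 0.582, 0.238], 'tool_rot': [0.228, 0.974, -0.001, -0.0], 'ft_force': [0.738, -0.278, 0.43], 'moment': [-0.014, 0.014, 0.013], 'gripper_force': 0.0, 'finger_gap': 0.088}
scene {'fx': 481.85, 'fy': 481.85, 'cx': 275.4747, 'cy': 214.2007, 'R': [[0.1779, 0.984, 0.0051], [0.8345, -0.1481, -0.5307], [-0.5215, 0.0987, -0.8475]], 't': [-0.092, -0.4001, 1.546]}
side {'fx': 482.2875, 'fy': 482.2875, 'cx': 275.7421, 'cy': 210.4032, 'R': [[0.7994, -0.6004, 0.0217], [-0.3811, -0.5347, -0.7542], [0.4645, 0.5946, -0.6563]], 't': [-0.4133, 0.2258, 0.9583]}
wrist {'fx': 303.0379, 'fy': 303.0379, 'cx': 277.6256, 'cy': 213.1868, 'T_tool_cam': [[-0.0004, -0.96, -0.2799, 0.0725], [1.0, -0.0003, -0.0004, -0.0004], [0.0003, -0.2799, 0.96, -0.1454], [0.0, 0.0, 0.0, 1.0]]}
```

View pics/scene0.png

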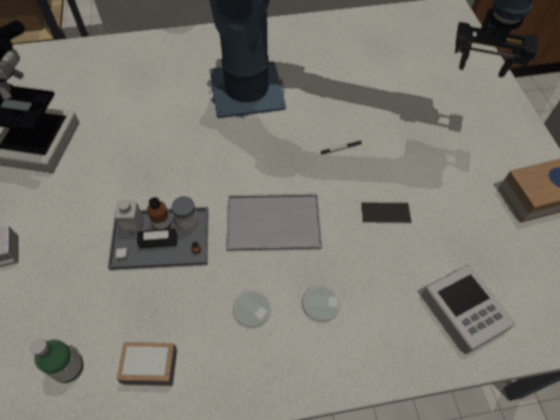

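View pics/side0.png

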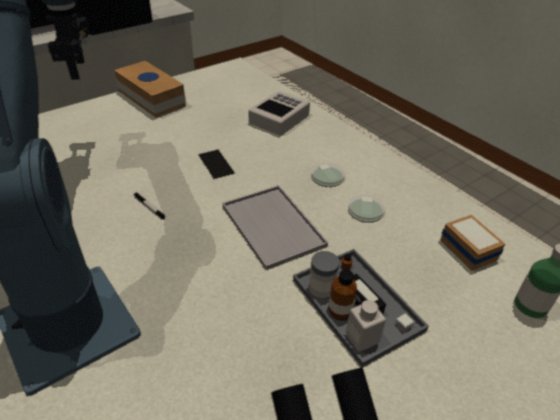

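The scene picture shows the caddy at (110–209, 209–267) with square bottle (128,215), round bottle (158,212), jar (184,212), case (157,238), box (121,254) and vial (196,248). The side tray is at (228–320, 196–248) and the pad at (361–411, 203–221).

```bash
cat > h.py <<'E'
from bench import ctrl, eyes
import cv2, numpy as np
from scipy.spatial.transform import Rotation as R
def cam(n, s=None):
    c=eyes.camera_info(n); K=[c[k] for k in("fx","fy","cx","cy")]
    if n=="wrist":
        s=s or ctrl.state(); T=np.eye(4); T[:3,:3]=R.from_quat(s["tool_rot"]).as_matrix(); T[:3,3]=s["eef_pos"]
        W=T@np.array(c["T_tool_cam"]); return K,W[:3,:3],W[:3,3]
    Rc=np.array(c["R"]); return K,Rc.T,-Rc.T@np.array(c["t"])
def px2w(C,u,v,z):
    K,Rw,o=C; d=Rw@np.array([(u-K[2])/K[0],(v-K[3])/K[1],1]); return o+d*(z-o[2])/d[2]
def w2px(C,X):
    K,Rw,o=C; p=Rw.T@(np.asarray(X,float)-o); return np.array([K[0]*p[0]/p[2]+K[2],K[1]*p[1]/p[2]+K[3]])
def totool(s,d): return R.from_quat(s["tool_rot"]).inv().apply(d)
E
python3 - <<'E'
from h import *
C=cam("scene")
for n,u,v,z in [("caddy",112,211,.018),("caddy",207,208.5,.018),("caddy",209,263,.018),("caddy",110,267,.018),("tray",229,196,.014),("tray",318,195,.014),("tray",320,248,.014),("tray",227,249,.014),("pad",361,204,.004),("pad",409,203,.004),("pad",411,221,.004),("pad",364,222,.004),("sqcap",124,207,.1),("rbcap",155,203,.11),("jar",183,206,.086),("case",157,236,.036)]:
    print(n,px2w(C,u,v,z).round(3))
s=ctrl.state(); print(R.from_quat(s["tool_rot"]).as_matrix().round(3))
E
```

```text
caddy [ 0.406 -0.42   0.018]
caddy [ 0.442 -0.172  0.018]
caddy [ 0.604 -0.184  0.018]
caddy [ 0.572 -0.425  0.018]
tray [ 0.41  -0.109  0.014]
tray [0.449 0.13  0.014]
tray [0.609 0.099 0.014]
tray [ 0.57  -0.135  0.014]
pad [0.491 0.241 0.004]
pad [0.511 0.371 0.004]
pad [0.567 0.357 0.004]
pad [0.548 0.233 0.004]
sqcap [ 0.456 -0.369  0.1  ]
rbcap [ 0.465 -0.291  0.11 ]
jar [ 0.469 -0.227  0.086]
case [ 0.514 -0.304  0.036]
[[-0.896  0.445 -0.   ]
 [ 0.445  0.896 -0.001]
 [-0.    -0.001 -1.   ]]
```

```bash
python3 -m pendant '[[-572,-657,-30,0,0,1.25,1],[-572,-657,-30,0,0,1.25,1],[-572,-657,-30,0,0,1.25,1],[-572,-657,-30,0,0,1.25,1],[-572,-657,-30,0,0,1.25,1],[-572,-657,-30,0,0,1.25,1],[-572,-657,-30,0,0,1.25,1],[-572,-657,-30,0,0,1.25,1],[-572,-657,-30,0,0,1.25,1],[-572,-657,-30,0,0,1.25,1],[-572,-657,-30,0,0,1.25,1],[-572,-657,-30,0,0,1.25,1],[-572,-657,-30,0,0,1.25,1],[-572,-657,-30,0,0,1.25,1],[-572,-657,-30,0,0,1.25,1],[-572,-657,-30,0,0,1.25,1],[-572,-657,-30,0,0,1.25,1],[-572,-657,-30,0,0,1.25,1]]' 20
python3 - <<'E'
from h import *
s=ctrl.state(); print(s["time_s"],np.round(s["joints"],2)); cv2.imwrite("pics/w1.png",eyes.grab_frame("wrist"))
import json; json.dump({k:np.array(v).tolist() for k,v in s.items()},open("s1.json","w"))
E
```

```text
time_s: 2.4
eef_pos: [0.5095, -0.2591, 0.2688]
tool_rot: [0.754, 0.657, 0.0, -0.0]
ft_force: [-0.2, 0.0, -0.0]
finger_gap: 0.0882
gripper_force: 0.0
2.4 [-0.09  0.42  0.64  1.75 -0.29  1.06  0.51]
```

View pics/w1.png

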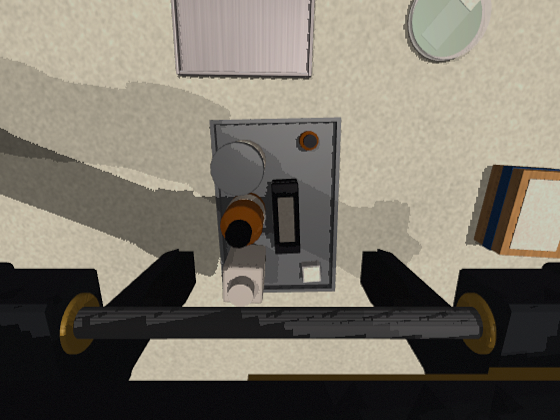

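The wrist picture shows the jar lid (238,168), round cap (238,234), square cap (241,287), case top (273–299, 180–252), vial (309,141) and box (311,272). The caddy rim corners are at (210,121), (341,118) and (336,290).

```bash
cat > m1.py <<'E'
from h import *
import json
s=json.load(open("s1.json")); C=cam("wrist",s)
P={}
for n,u,v,z in [("cTL",210,121,.018),("cTR",341,118,.018),("cBR",336,291,.018),("jar",238,168,.091),("round",238,234,.115),("square",241,287.5,.105),("case1",273,184,.041),("case2",299,180,.041),("case3",299,252,.041),("case4",274,252,.041),("vial",309,141,.039),("box",312,272,.023),("trayL",178,76,.014),("trayR",310,75,.014)]:
    P[n]=px2w(C,u,v,z); print(n,P[n].round(4),w2px(cam("scene"),P[n]).round(0))
v=P["cTR"]-P["cBR"]; print("yaw y", np.arctan2(-v[0],v[1])); v=P["cTR"]-P["cTL"]; print("yaw x",np.arctan2(v[1],v[0]))
v=(P["cTR"]-P["cTL"]); print("tray",P["trayR"]-P["trayL"])
E
python3 m1.py
python3 - <<'E'
import cv2
a=cv2.imread("pics/w1.png")[110:310,195:355]; cv2.imwrite("pics/w1c.png",cv2.resize(a,None,fx=3,fy=3,interpolation=cv2.INTER_CUBIC))
E
```

```text
cTL [ 0.4356 -0.1716  0.018 ] [207. 206.]
cTR [ 0.5982 -0.1906  0.018 ] [206. 262.]
cBR [ 0.5715 -0.4322  0.018 ] [107. 267.]
jar [ 0.4709 -0.2257  0.091 ] [183. 205.]
round [ 0.4625 -0.2911  0.115 ] [155. 201.]
square [ 0.4527 -0.3591  0.105 ] [127. 204.]
case1 [ 0.5033 -0.2572  0.041 ] [175. 228.]
case2 [ 0.536  -0.2567  0.041 ] [176. 240.]
case3 [ 0.5246 -0.3529  0.041 ] [137. 242.]
case4 [ 0.4916 -0.3483  0.041 ] [138. 230.]
vial [ 0.5537 -0.2116  0.039 ] [195. 243.]
box [ 0.5395 -0.394   0.023 ] [122. 253.]
trayL [ 0.4067 -0.1147  0.014 ] [227. 195.]
trayR [ 0.5657 -0.1357  0.014 ] [226. 247.]
yaw y -0.11006570552626113
yaw x -0.11638905073524501
tray [ 0.15904016 -0.02101412  0.        ]
```

View pics/w1c.png

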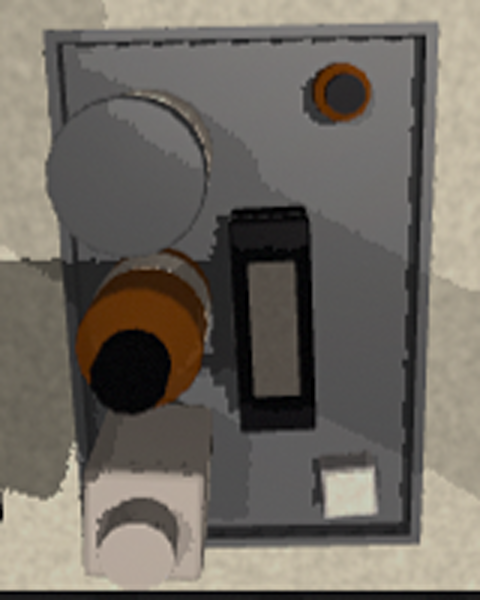

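```bash
cat > m2.py <<'E'
from h import *
import json
s=json.load(open("s1.json")); C=cam("wrist",s)
P={}
for n,u,v,z in [("jar",127,175,.091),("round",131,371,.115),("rbody",141,324,.078),("sqcap",139,554,.105),("sqbody",147,526,.083),("sq_a",88,478,.083),("sq_b",211,470,.083),("sq_d",85,573,.083),("sq_c",204,579,.083),("case1",231,219,.041),("case2",308,216,.041),("case3",315,427,.041),("case4",243,429,.041),("cTL",45,30,.018),("cTR",438,23,.018),("cBR",420,543,.018)]:
    P[n]=px2w(C,195+u/3,110+v/3,z); print(n,P[n].round(4))
for a,b in(("cTR","cBR"),("case2","case3"),("case1","case4"),("sq_a","sq_d"),("sq_b","sq_c")):
    v=P[a]-P[b]; print(a,b,"yaw y %.3f len %.4f"%(np.arctan2(-v[0],v[1]),np.hypot(*v[:2])))
cc=sum(P["case%d"%i] for i in(1,2,3,4))/4; print("case",cc)
a=-.112; x=np.array([np.cos(a),np.sin(a),0]);y=np.array([-np.sin(a),np.cos(a),0])
o=(P["cTL"]+P["cBR"])/2; print("caddy",o)
for n in("jar","round","rbody","sqcap","sqbody"): print(n,((P[n]-o)@x).round(4),((P[n]-o)@y).round(4))
print("case",(cc-o)@x,(cc-o)@y)
E
python3 m2.py
```

```text
jar [ 0.4702 -0.226   0.091 ]
round [ 0.4632 -0.2908  0.115 ]
rbody [ 0.4635 -0.285   0.078 ]
sqcap [ 0.4514 -0.3683  0.105 ]
sqbody [ 0.4521 -0.3689  0.083 ]
sq_a [ 0.4323 -0.3444  0.083 ]
sq_b [ 0.4817 -0.3477  0.083 ]
sq_d [ 0.4229 -0.3869  0.083 ]
sq_c [ 0.4714 -0.3964  0.083 ]
case1 [ 0.5022 -0.2558  0.041 ]
case2 [ 0.5341 -0.259   0.041 ]
case3 [ 0.5258 -0.3535  0.041 ]
case4 [ 0.494  -0.3501  0.041 ]
cTL [ 0.4358 -0.1704  0.018 ]
cTR [ 0.5982 -0.1902  0.018 ]
cBR [ 0.5701 -0.432   0.018 ]
cTR cBR yaw y -0.116 len 0.2434
case2 case3 yaw y -0.087 len 0.0949
case1 case4 yaw y -0.087 len 0.0946
sq_a sq_d yaw y -0.216 len 0.0435
sq_b sq_c yaw y -0.208 len 0.0498
case [ 0.5140468  -0.30461215  0.041     ]
caddy [ 0.50294796 -0.30122739  0.018     ]
jar -0.041 0.0711
round -0.0406 0.0059
rbody -0.041 0.0117
sqcap -0.0437 -0.0724
sqbody -0.043 -0.0729
case 0.011407602502451581 -0.0021230791848106806
```

```bash
python3 -m pendant '[[27,-44,60,0,0,0,1],[27,-44,110,0,0,0,1],[27,-44,150,0,0,0,1],[27,-44,180,0,0,0,1],[27,-44,200,0,0,0,1],[27,-44,206,0,0,0,1],[27,-44,206,0,0,0,1]]'
python3 - <<'E'
from h import *
cv2.imwrite("pics/w2.png",eyes.grab_frame("wrist"))
E
```

```text
time_s: 3.32
eef_pos: [0.4696, -0.2276, 0.063]
tool_rot: [0.755, 0.656, 0.0, 0.0]
ft_force: [0.4, -0.2, 0.1]
finger_gap: 0.0881
gripper_force: 0.0
```

View pics/w2.png

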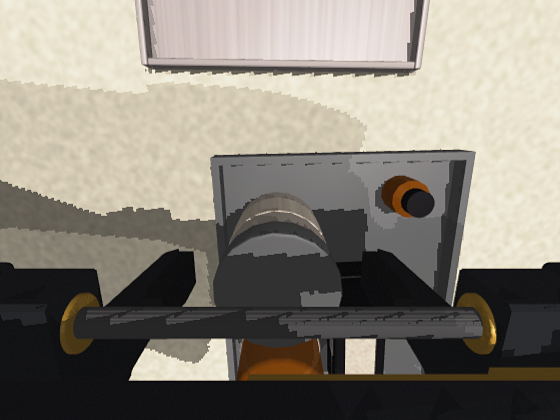

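The jar lid (centre about (278,285)) lies midway between the fingers (195 and 362). Closing on it.

```bash
python3 -m pendant '[[0,0,0,0,0,0,0.75],[0,0,0,0,0,0,0.6],[0,0,0,0,0,0,0.5],[0,0,0,0,0,0,0.5],[0,0,0,0,0,0,0.5],[0,0,-10,0,0,0,0.5],[0,0,-30,0,0,0,0.5],[0,0,-55,0,0,0,0.5],[0,0,-70,0,0,0,0.5],[0,0,-70,0,0,0,0.5]]' 20
```

```text
time_s: 4.62
eef_pos: [0.47, -0.2279, 0.1336]
tool_rot: [0.755, 0.656, 0.001, 0.001]
ft_force: [-0.4, -0.2, -2.9]
finger_gap: 0.0573
gripper_force: 20.0
```

```bash
python3 -m pendant '[[20,0,0,0,0,0,0.5],[60,0,0,0,0,0,0.5],[110,0,0,0,0,0,0.5],[160,0,0,0,0,0,0.5],[210,0,0,0,0,0,0.5],[250,0,0,0,0,0,0.5],[280,0,0,0,0,0,0.5],[296,0,0,0,0,0,0.5],[296,0,0,0,0,0,0.5],[296,0,25,0,0,0,0.5],[296,0,45,0,0,0,0.5],[296,0,60,0,0,0,0.5],[296,0,68,0,0,0,0.5],[296,0,70,0,0,0,0.5],[296,0,70,0,0,0,0.5]]'
python3 - <<'E'
from h import *
cv2.imwrite("pics/sc3.png",cv2.resize(eyes.grab_frame("scene")[130:290,90:430],None,fx=2.3,fy=2.3,interpolation=cv2.INTER_CUBIC))
E
```

```text
time_s: 6.5
eef_pos: [0.5111, 0.0653, 0.0631]
tool_rot: [0.755, 0.656, 0.0, 0.0]
ft_force: [0.4, 0.2, -1.9]
finger_gap: 0.0571
gripper_force: 20.0
```

View pics/sc3.png

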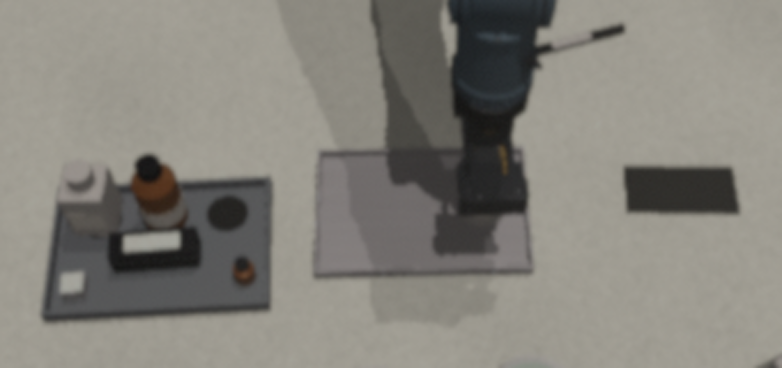

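```bash
python3 -m pendant '[[0,0,1,0,0,0,0.5],[0,0,1,0,0,0,0.75],[0,0,1,0,0,0,1],[0,0,1,0,0,0,1],[0,0,-30,0,0,0,1],[0,0,-75,0,0,0,1],[-40,1,-90,0,0,0,1],[-100,3,-90,0,0,0,1],[-160,3,-90,0,0,0,1],[-220,3,-90,0,0,0,1],[-280,3,-90,0,0,0,1],[-325,3,-90,0,0,0,1],[-352,3,-90,0,0,0,1],[-360,3,-90,0,0,0,1],[-360,3,-90,0,0,0,1],[-360,3,-60,0,0,0,1],[-360,3,-30,0,0,0,1],[-360,3,-5,0,0,0,1],[-360,3,7,0,0,0,1],[-360,3,7,0,0,0,1]]'
python3 - <<'E'
from h import *
a=eyes.grab_frame("wrist"); b=eyes.grab_frame("scene")
cv2.imwrite("pics/m4.png",np.hstack([a[100:400,130:430],cv2.resize(b[150:290,90:340],(500,300),interpolation=cv2.INTER_CUBIC)]))
E
```

```text
time_s: 9.05
eef_pos: [0.4636, -0.2904, 0.0554]
tool_rot: [0.754, 0.656, -0.0, -0.001]
ft_force: [0.1, -0.3, 0.5]
finger_gap: 0.088
gripper_force: 0.0
```

View pics/m4.png

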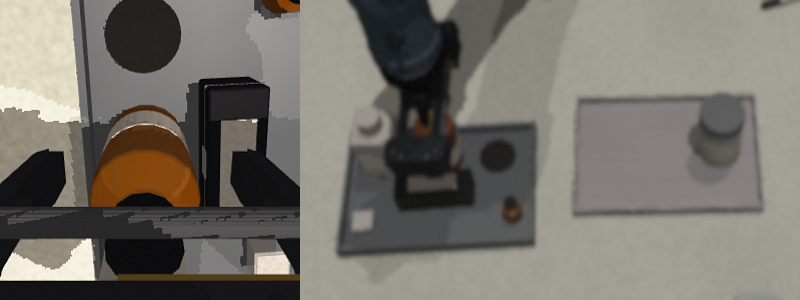

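The jar stands in the tray at (720,130) of the composite; the round bottle is centred between the fingers (148), and about 4 mm further along +x of the tool. Shifting 3 mm and gripping.

```bash
python3 -m pendant '[[3,0,0,0,0,0,0.75],[3,0,0,0,0,0,0.6],[3,0,0,0,0,0,0.45],[3,0,0,0,0,0,0.45],[3,0,0,0,0,0,0.45],[3,0,-10,0,0,0,0.45],[3,0,-30,0,0,0,0.45],[3,0,-55,0,0,0,0.45],[3,0,-70,0,0,0,0.45],[3,0,-70,0,0,0,0.45]]' 20
```

```text
time_s: 10.4
eef_pos: [0.4648, -0.2889, 0.1272]
tool_rot: [0.755, 0.656, 0.001, 0.001]
ft_force: [-0.6, 0.4, -1.8]
finger_gap: 0.0493
gripper_force: 20.0
```

```bash
python3 -m pendant '[[20,0,0,0,0,0,0.45],[60,0,0,0,0,0,0.45],[110,0,0,0,0,0,0.45],[160,0,0,0,0,0,0.45],[210,0,0,0,0,0,0.45],[250,0,0,0,0,0,0.45],[280,0,0,0,0,0,0.45],[292,0,0,0,0,0,0.45],[292,0,0,0,0,0,0.45],[292,0,25,0,0,0,0.45],[292,0,45,0,0,0,0.45],[292,0,60,0,0,0,0.45],[292,0,68,0,0,0,0.45],[292,0,71,0,0,0,0.45],[292,0,71,0,0,0,0.45]]'
```

```text
time_s: 12.28
eef_pos: [0.505, 0.0003, 0.0551]
tool_rot: [0.755, 0.656, 0.0, 0.0]
ft_force: [0.6, 1.0, -1.0]
finger_gap: 0.0497
gripper_force: 20.0
```

```bash
python3 -m pendant '[[0,0,0,0,0,0,0.75],[0,0,0,0,0,0,1],[0,0,0,0,0,0,1],[0,0,-30,0,0,0,1],[0,0,-75,0,0,0,1],[0,0,-100,0,0,0,1],[-50,0,-100,0,0,0,1],[-110,-1,-100,0,0,0,1],[-170,-1,-100,0,0,0,1],[-230,-1,-100,0,0,0,1],[-290,-1,-100,0,0,0,1],[-340,-1,-100,0,0,0,1],[-367,-1,-100,0,0,0,1],[-373,-1,-100,0,0,0,1],[-373,-1,-70,0,0,0,1],[-373,-1,-40,0,0,0,1],[-373,-1,-15,0,0,0,1],[-373,-1,0,0,0,0,1],[-373,-1,5,0,0,0,1],[-373,-1,5,0,0,0,1]]'
python3 - <<'E'
from h import *
a=eyes.grab_frame("wrist"); b=eyes.grab_frame("scene")
cv2.imwrite("pics/m5.png",np.hstack([a[100:400,130:430],cv2.resize(b[150:290,90:340],(500,300),interpolation=cv2.INTER_CUBIC)]))
E
```

```text
time_s: 14.78
eef_pos: [0.452, -0.3685, 0.0501]
tool_rot: [0.755, 0.656, 0.0, 0.0]
ft_force: [0.3, -0.4, 0.2]
finger_gap: 0.0879
gripper_force: 0.0
```

View pics/m5.png

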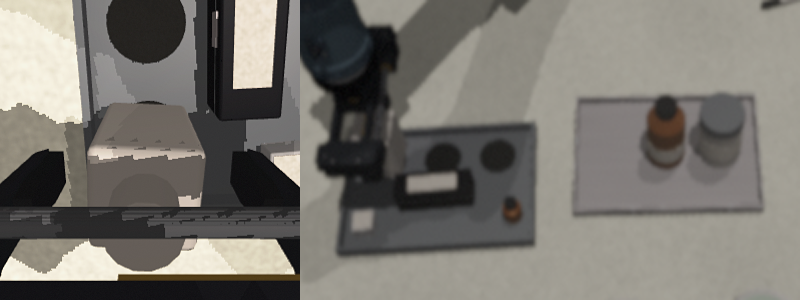

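Round bottle and jar stand in the tray; the square bottle (88–204, centre 146) is centred between the fingers. Gripping.

```bash
python3 -m pendant '[[0,0,0,0,0,0,0.75],[0,0,0,0,0,0,0.6],[0,0,0,0,0,0,0.45],[0,0,0,0,0,0,0.45],[0,0,0,0,0,0,0.45],[0,0,-10,0,0,0,0.45],[0,0,-30,0,0,0,0.45],[0,0,-55,0,0,0,0.45],[0,0,-70,0,0,0,0.45],[0,0,-70,0,0,0,0.45]]' 20; python3 -m pendant '[[20,0,0,0,0,0,0.45],[60,0,0,0,0,0,0.45],[110,0,0,0,0,0,0.45],[160,0,0,0,0,0,0.45],[210,0,0,0,0,0,0.45],[250,0,0,0,0,0,0.45],[280,0,0,0,0,0,0.45],[296,0,0,0,0,0,0.45],[296,0,0,0,0,0,0.45],[296,0,25,0,0,0,0.45],[296,0,45,0,0,0,0.45],[296,0,60,0,0,0,0.45],[296,0,68,0,0,0,0.45],[296,0,71,0,0,0,0.45],[296,0,71,0,0,0,0.45]]'
```

```text
time_s: 16.12
eef_pos: [0.4524, -0.3691, 0.1213]
tool_rot: [0.755, 0.656, 0.0, 0.001]
ft_force: [-0.1, 0.8, -1.0]
finger_gap: 0.0501
gripper_force: 19.8
time_s: 18.0
eef_pos: [0.4932, -0.0759, 0.0491]
tool_rot: [0.755, 0.656, 0.0, 0.0]
ft_force: [0.3, -0.1, -2.2]
finger_gap: 0.05
gripper_force: 19.8
```

```bash
python3 -m pendant '[[0,0,0,0,0,0,0.75],[0,0,0,0,0,0,1],[0,0,0,0,0,0,1],[0,0,-30,0,0,0,1],[0,0,-75,0,0,0,1],[0,0,-100,0,0,0,1],[-40,10,-100,0,0,-0.02,0.7],[-100,25,-100,0,0,-0.05,0.7],[-160,45,-100,0,0,-0.05,0.7],[-205,52,-100,0,0,-0.05,0.7],[-224,52,-90,0,0,-0.05,0.7],[-224,52,-60,0,0,-0.05,0.7],[-224,52,-40,0,0,-0.05,0.7],[-224,52,-40,0,0,-0.05,0.7]]'
python3 - <<'E'
from h import *
s=ctrl.state()
a=eyes.grab_frame("wrist"); b=eyes.grab_frame("scene")
C=cam("wrist",s); print(s["eef_pos"],R.from_quat(s["tool_rot"]).as_matrix()[:,1])
for p in((.5022,-.2558,.041),(.5341,-.259,.041),(.5258,-.3535,.041),(.494,-.3501,.041)): 
    q=w2px(C,p); print(q.round(0)-[130,100])
cv2.imwrite("pics/m6.png",np.hstack([a[100:400,130:430],cv2.resize(b[150:290,90:340],(500,300),interpolation=cv2.INTER_CUBIC)]))
E
```

```text
time_s: 19.75
eef_pos: [0.5123, -0.3035, 0.0873]
tool_rot: [0.738, 0.675, -0.0, -0.001]
ft_force: [1.3, 0.1, -0.7]
finger_gap: 0.0614
gripper_force: 0.0
[ 0.51229092 -0.30351948  0.08731289] [ 0.99600344 -0.08926948 -0.00284563]
[126.  67.]
[177.  67.]
[173. 200.]
[129. 199.]
```

View pics/m6.png

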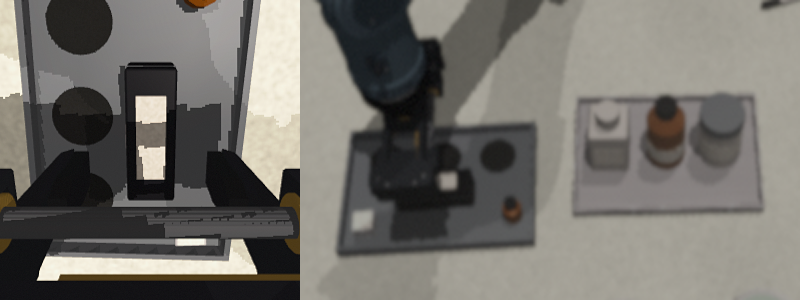

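All three containers stand in the tray, and the case top (126–177, 67–200) matches the prediction. Descending on the case.

```bash
python3 -m pendant '[[-1,1,30,0,0,0,0.7],[-1,1,55,0,0,0,0.7],[-1,1,70,0,0,0,0.7],[-1,1,74,0,0,0,0.7],[-1,1,74,0,0,0,0.5],[-1,1,74,0,0,0,0.3],[-1,1,74,0,0,0,0.3],[-1,1,74,0,0,0,0.3],[-1,1,74,0,0,0,0.3],[-1,1,60,0,0,0,0.3],[-1,1,20,0,0,0,0.3],[-1,1,-30,0,0,0,0.3],[-1,1,-70,0,0,0,0.3],[-1,1,-90,0,0,0,0.3],[-1,1,-90,0,0,0,0.3]]' 25
```

```text
time_s: 21.72
eef_pos: [0.5145, -0.3058, 0.1796]
tool_rot: [0.738, 0.675, 0.0, 0.001]
ft_force: [0.5, -0.1, -1.7]
finger_gap: 0.0337
gripper_force: 25.0
```

```bash
python3 -m pendant '[[20,0,0,0,0,0,0.3],[60,0,0,0,0,0,0.3],[115,-5,0,0,0,0,0.3],[170,-10,0,0,0,0.02,0.3],[225,-15,0,0,0,0.04,0.3],[280,-20,0,0,0,0.06,0.3],[335,-25,0,0,0,0.06,0.3],[390,-30,0,0,0,0.06,0.3],[445,-35,0,0,0,0.06,0.3],[500,-35,0,0,0,0.06,0.3],[540,-35,0,0,0,0.06,0.3],[555,-35,0,0,0,0.06,0.3],[555,-35,0,0,0,0.06,0.3],[555,-35,0,0,0,0.06,0.3]]'
python3 - <<'E'
from h import *
import json
s=ctrl.state(); json.dump({k:np.array(v).tolist() for k,v in s.items()},open("s2.json","w"))
a=eyes.grab_frame("wrist"); cv2.imwrite("pics/w7.png",a)
C=cam("wrist",s); print(s["eef_pos"])
E
```

```text
time_s: 23.48
eef_pos: [0.5291, 0.2476, 0.1783]
tool_rot: [0.759, 0.651, -0.001, 0.0]
ft_force: [-0.1, -0.2, -2.1]
finger_gap: 0.0335
gripper_force: 25.0
[0.52906764 0.24759981 0.17831024]
```

View pics/w7.png

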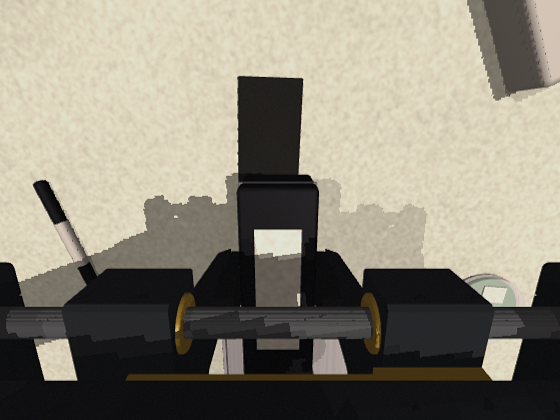

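The pad's far corners are at (238,77) and (303,79), its sides run down to (239,180)/(300,170); the case's far top edge lies at v≈187, u 240–317.

Run:
```python
from h import *
import json
s=json.load(open("s2.json")); C=cam("wrist",s); Rt=R.from_quat(s["tool_rot"]).as_matrix(); e=np.array(s["eef_pos"])
a,b,c,d=[px2w(C,u,v,.004) for u,v in((238,77),(303,79),(239,180),(300,170))]
print(a,b,np.linalg.norm(b-a)); 
for p,q in((a,c),(b,d)): print("yaw",np.arctan2(-(p-q)[0],(p-q)[1]))
print("yaw x",np.arctan2((b-a)[1],(b-a)[0]),"tool yaw",np.arctan2(Rt[1,1],Rt[0,1]))
y=np.arctan2(-(a-c+b-d)[0],(a-c+b-d)[1]); Y=np.array([-np.sin(y),np.cos(y),0])
pc=(a+b)/2-.065*Y; print("pad",pc)
f=[Rt.T@(px2w(C,u,186,.206)-e) for u in(240,317)]; print("case far edge in tool",f)
print("shift tool",Rt.T@(pc-e))
```

```text
[0.50812867 0.36827151 0.004     ] [0.57027628 0.35684919 0.004     ] 0.0631885626785957
yaw -0.1796207824242353
yaw -0.16540398517223343
yaw x -0.181764870991163 tool yaw -0.1528693395230299
pad [0.52801471 0.29853041 0.004     ]
case far edge in tool [array([ 0.04873522, -0.01525741, -0.02776698]), array([ 0.04872875,  0.01509287, -0.02778033])]
shift tool [ 0.05047632 -0.00871931  0.17422746]
```

```bash
python3 -m pendant '[[30,-5,20,0,0,0.02,0.3],[50,-9,60,0,0,0.02,0.3],[50,-9,100,0,0,0.02,0.3],[50,-9,130,0,0,0.02,0.3],[50,-9,150,0,0,0.02,0.3],[50,-9,160,0,0,0.02,0.3],[50,-9,164,0,0,0.02,0.3],[50,-9,166,0,0,0.02,0.3],[50,-9,166,0,0,0.02,0.3]]'
```

```text
time_s: 24.65
eef_pos: [0.5282, 0.301, 0.0144]
tool_rot: [0.765, 0.644, 0.001, -0.0]
ft_force: [-2.6, -2.5, 6.4]
finger_gap: 0.0336
gripper_force: 25.0
```

```bash
python3 -m pendant '[[0,0,0,0,0,0,0.45],[0,0,0,0,0,0,0.6],[0,0,0,0,0,0,0.6],[0,0,0,0,0,0,0.6],[0,0,-30,0,0,0,0.6],[0,0,-80,0,0,0,0.6],[0,0,-130,0,0,0,0.7],[0,0,-150,0,0,0,1],[0,0,-150,0,0,0,1]]'
python3 - <<'E'
from h import *
s=ctrl.state()
a=eyes.grab_frame("wrist"); b=eyes.grab_frame("scene"); cv2.imwrite("pics/w8r.png",a)
C=cam("wrist",s); Rt=R.from_quat(s["tool_rot"]).as_matrix(); print(np.round(s["eef_pos"],4),Rt[:2,1].round(3), Rt[:2,0].round(3))
cv2.imwrite("pics/m8.png",np.hstack([a[80:380,130:430],cv2.resize(b[150:290,190:440],(500,300),interpolation=cv2.INTER_CUBIC)]))
E
```

```text
time_s: 25.78
eef_pos: [0.5281, 0.3015, 0.1634]
tool_rot: [0.764, 0.645, 0.001, -0.0]
ft_force: [0.4, -0.4, -0.4]
finger_gap: 0.08
gripper_force: 0.0
[0.5281 0.3015 0.1634] [ 0.986 -0.169] [0.169 0.986]
```

View pics/m8.png

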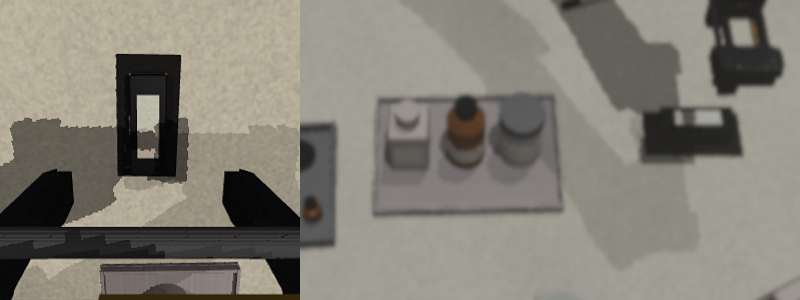

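```bash
python3 - <<'E'
from h import *
s=ctrl.state(); C=cam("wrist",s)
p=np.mean([px2w(C,130+u,80+v,.004) for u,v in((116,54),(181,55),(180,176),(118,177))],0)
f=np.mean([px2w(C,130+u,80+v,.040) for u,v in((129,75),(167,75))],0)
Rt=R.from_quat(s["tool_rot"]).as_matrix()
print("pad",p,"case",f-.048*Rt[:,0])
E
python3 -m pendant '[[-40,3,0,0,0,0,1],[-95,8,0,0,0,-0.01,1],[-150,12,0,0,0,-0.02,1],[-205,16,0,0,0,-0.03,1],[-260,20,0,0,0,-0.03,1],[-315,24,0,0,0,-0.03,1],[-360,28,0,0,0,-0.03,1],[-378,29,0,0,0,-0.03,1],[-378,29,0,0,0,-0.03,1],[-378,29,40,0,0,-0.03,1],[-378,29,75,0,0,-0.03,1],[-378,29,100,0,0,-0.03,1],[-378,29,111,0,0,-0.03,1],[-378,29,113,0,0,-0.03,1],[-378,29,113,0,0,-0.03,1]]'
```

```text
pad [0.52665146 0.2991906  0.004     ] case [0.52594333 0.29937824 0.04007041]
time_s: 27.75
eef_pos: [0.4929, -0.076, 0.0503]
tool_rot: [0.755, 0.656, 0.0, 0.0]
ft_force: [0.7, -0.3, 1.1]
finger_gap: 0.0881
gripper_force: 0.0
```

```bash
python3 -m pendant '[[0,0,0,0,0,0,0.75],[0,0,0,0,0,0,0.6],[0,0,0,0,0,0,0.45],[0,0,0,0,0,0,0.45],[0,0,0,0,0,0,0.45],[0,0,-10,0,0,0,0.45],[0,0,-30,0,0,0,0.45],[0,0,-55,0,0,0,0.45],[0,0,-70,0,0,0,0.45],[0,0,-70,0,0,0,0.45]]' 20; python3 -m pendant '[[-20,0,0,0,0,0,0.45],[-60,0,0,0,0,0,0.45],[-110,0,0,0,0,0,0.45],[-160,0,0,0,0,0,0.45],[-210,0,0,0,0,0,0.45],[-250,0,0,0,0,0,0.45],[-280,0,0,0,0,0,0.45],[-296,0,0,0,0,0,0.45],[-296,0,0,0,0,0,0.45],[-296,0,25,0,0,0,0.45],[-296,0,45,0,0,0,0.45],[-296,0,60,0,0,0,0.45],[-296,0,67,0,0,0,0.45],[-296,0,68,0,0,0,0.45],[-296,0,68,0,0,0,0.45]]'
```

```text
time_s: 29.0
eef_pos: [0.4929, -0.0764, 0.1206]
tool_rot: [0.755, 0.656, 0.001, 0.001]
ft_force: [0.1, -1.1, -2.1]
finger_gap: 0.0503
gripper_force: 19.8
time_s: 30.88
eef_pos: [0.4513, -0.3699, 0.0522]
tool_rot: [0.755, 0.656, 0.0, 0.0]
ft_force: [0.1, -0.3, -1.7]
finger_gap: 0.0499
gripper_force: 19.8
```

```bash
python3 -m pendant '[[0,0,1,0,0,0,0.45],[0,0,1,0,0,0,0.75],[0,0,1,0,0,0,1],[0,0,1,0,0,0,1],[0,0,-30,0,0,0,1],[0,0,-80,0,0,0,1],[20,0,-108,0,0,0,1],[70,1,-108,0,0,0,1],[130,1,-108,0,0,0,1],[190,1,-108,0,0,0,1],[250,1,-108,0,0,0,1],[310,1,-108,0,0,0,1],[355,1,-108,0,0,0,1],[374,1,-108,0,0,0,1],[374,1,-108,0,0,0,1],[374,1,-70,0,0,0,1],[374,1,-40,0,0,0,1],[374,1,-15,0,0,0,1],[374,1,-4,0,0,0,1],[374,1,-4,0,0,0,1]]'
python3 - <<'E'
from h import *
a=eyes.grab_frame("wrist"); b=eyes.grab_frame("scene")
cv2.imwrite("pics/m9.png",np.hstack([a[100:400,130:430],cv2.resize(b[150:290,90:340],(500,300),interpolation=cv2.INTER_CUBIC)]))
E
```

```text
time_s: 33.38
eef_pos: [0.5039, -0.001, 0.0557]
tool_rot: [0.756, 0.655, -0.0, 0.0]
ft_force: [-0.5, 0.3, -0.3]
finger_gap: 0.088
gripper_force: 0.0
```

View pics/m9.png

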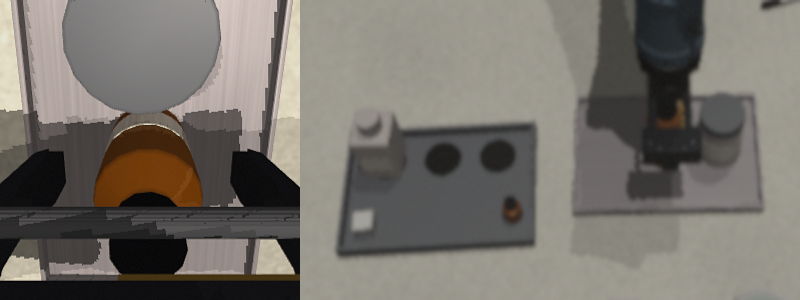

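The square bottle is back in place; the round bottle is centred between the fingers.

```bash
python3 -m pendant '[[0,0,0,0,0,0,0.75],[0,0,0,0,0,0,0.6],[0,0,0,0,0,0,0.45],[0,0,0,0,0,0,0.45],[0,0,0,0,0,0,0.45],[0,0,-10,0,0,0,0.45],[0,0,-30,0,0,0,0.45],[0,0,-55,0,0,0,0.45],[0,0,-70,0,0,0,0.45],[0,0,-70,0,0,0,0.45]]' 20; python3 -m pendant '[[-20,0,0,0,0,0,0.45],[-60,0,0,0,0,0,0.45],[-110,0,0,0,0,0,0.45],[-160,0,0,0,0,0,0.45],[-210,0,0,0,0,0,0.45],[-250,0,0,0,0,0,0.45],[-280,0,0,0,0,0,0.45],[-291,0,0,0,0,0,0.45],[-291,0,0,0,0,0,0.45],[-291,0,25,0,0,0,0.45],[-291,0,45,0,0,0,0.45],[-291,0,60,0,0,0,0.45],[-291,0,67,0,0,0,0.45],[-291,0,68,0,0,0,0.45],[-291,0,68,0,0,0,0.45]]'
```

```text
time_s: 34.72
eef_pos: [0.5048, 0.0008, 0.1266]
tool_rot: [0.755, 0.656, 0.001, 0.0]
ft_force: [-0.4, 0.4, -1.2]
finger_gap: 0.0495
gripper_force: 20.0
time_s: 36.6
eef_pos: [0.4639, -0.2878, 0.0581]
tool_rot: [0.755, 0.656, 0.0, 0.0]
ft_force: [0.8, -0.3, -1.7]
finger_gap: 0.0493
gripper_force: 20.0
```

```bash
python3 -m pendant '[[0,0,1,0,0,0,0.45],[0,0,1,0,0,0,0.75],[0,0,1,0,0,0,1],[0,0,1,0,0,0,1],[0,0,-30,0,0,0,1],[0,0,-80,0,0,0,1],[10,0,-105,0,0,0,1],[60,-1,-105,0,0,0,1],[120,-2,-105,0,0,0,1],[180,-2,-105,0,0,0,1],[240,-2,-105,0,0,0,1],[300,-2,-105,0,0,0,1],[340,-2,-105,0,0,0,1],[356,-2,-105,0,0,0,1],[356,-2,-105,0,0,0,1],[356,-2,-70,0,0,0,1],[356,-2,-40,0,0,0,1],[356,-2,-15,0,0,0,1],[356,-2,-6,0,0,0,1],[356,-2,-6,0,0,0,1]]'; python3 -m pendant '[[0,0,0,0,0,0,0.75],[0,0,0,0,0,0,0.6],[0,0,0,0,0,0,0.5],[0,0,0,0,0,0,0.5],[0,0,0,0,0,0,0.5],[0,0,-10,0,0,0,0.5],[0,0,-30,0,0,0,0.5],[0,0,-55,0,0,0,0.5],[0,0,-70,0,0,0,0.5],[0,0,-70,0,0,0,0.5]]' 20
```

```text
time_s: 39.1
eef_pos: [0.5112, 0.0637, 0.0638]
tool_rot: [0.756, 0.655, -0.0, 0.0]
ft_force: [-0.0, -0.1, -0.0]
finger_gap: 0.088
gripper_force: 0.0
time_s: 40.35
eef_pos: [0.5118, 0.0655, 0.1345]
tool_rot: [0.755, 0.656, 0.001, 0.0]
ft_force: [0.2, 0.5, -4.0]
finger_gap: 0.0571
gripper_force: 20.0
```

```bash
python3 -m pendant '[[-20,0,0,0,0,0,0.5],[-60,0,0,0,0,0,0.5],[-110,0,0,0,0,0,0.5],[-160,0,0,0,0,0,0.5],[-210,0,0,0,0,0,0.5],[-250,0,0,0,0,0,0.5],[-280,0,0,0,0,0,0.5],[-296,0,0,0,0,0,0.5],[-296,0,0,0,0,0,0.5],[-296,0,25,0,0,0,0.5],[-296,0,45,0,0,0,0.5],[-296,0,60,0,0,0,0.5],[-296,0,67,0,0,0,0.5],[-296,0,69,0,0,0,0.5],[-296,0,69,0,0,0,0.5]]'; python3 -m pendant '[[0,0,0,0,0,0,0.75],[0,0,0,0,0,0,1],[0,0,0,0,0,0,1],[0,0,0,0,0,0,1],[0,0,-30,0,0,0,1],[0,0,-80,0,0,0,1],[-20,30,-140,0,0,0,1],[-27,44,-190,0,0,0,1],[-27,44,-206,0,0,0,1],[-27,44,-206,0,0,0,1],[-27,44,-206,0,0,0,1]]'
python3 - <<'E'
from h import *
import json
s=ctrl.state(); b=eyes.grab_frame("scene"); a=eyes.grab_frame("wrist")
print(s["time_s"],np.round(s["eef_pos"],4))
cv2.imwrite("pics/w10r.png",a)
c=lambda i:cv2.resize(i[110:310,195:355],None,fx=3,fy=3,interpolation=cv2.INTER_CUBIC)[:600,:400]
cv2.imwrite("pics/m10.png",np.hstack([c(a),cv2.resize(np.vstack([cv2.resize(b[150:290,90:440],(400,160),interpolation=cv2.INTER_CUBIC),cv2.resize(cv2.imread("pics/w1.png")[90:320,180:360],(400,440),interpolation=cv2.INTER_CUBIC)]),(400,600))]))
E
```

```text
time_s: 42.22
eef_pos: [0.4703, -0.2278, 0.0653]
tool_rot: [0.755, 0.656, 0.0, 0.0]
ft_force: [0.5, 0.2, -1.4]
finger_gap: 0.0576
gripper_force: 20.0
time_s: 43.6
eef_pos: [0.5085, -0.2596, 0.2688]
tool_rot: [0.755, 0.656, -0.001, -0.002]
ft_force: [0.1, -0.1, 0.2]
finger_gap: 0.0883
gripper_force: 0.0
43.6 [ 0.5085 -0.2596  0.2688]
```

View pics/m10.png

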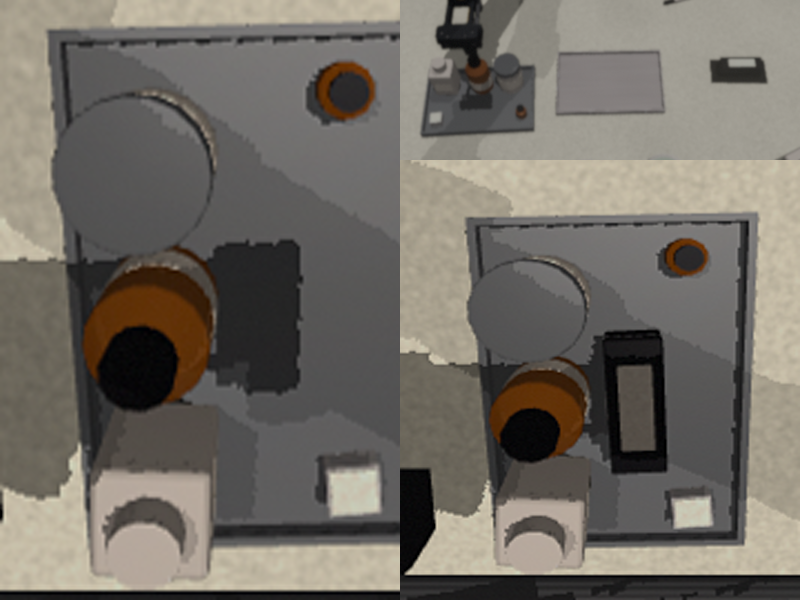

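The three containers stand upright where they were, within about 1–2 mm of the first picture: jar (133,172), round cap (137,368), square cap (144,553). The vial and box have not moved, and the case lies on the pad.

```bash
python3 -c "from bench import hand_in; print(hand_in())"
```

```text
the job is handed in; nothing more can be done
None
```

The job is handed in at about 44 s: the case lies on the pad about 1 mm from its centre, and all three containers are back upright within about 2 mm of their starting spots by the last picture, with the vial and coverslip box unmoved; the hand-in returned no verdict.

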